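# Pack the shelf-pin box

### The job

Pack the small wooden box for the next shelf job: lift its flap and put in the drill guide, the bumper pot and every loose brass pin of the kind shown by the sample on the wooden block right in front of the box (T pins or plain straight pins), both those in the steel tray and any on the glass. Then shut the flap fully. Leave the pins of the other kind and all other things where they are.

Things in the scene. Friction and masses are not known exactly. Their poses are not given: they have to be found in the camera images.
- box: fixed wooden box, outside 170 (x) x 220 (y) x 60 mm high, walls and floor 6 mm; its flap lid starts shut. Origin under the centre; its front faces -x, towards the robot; it may be turned a little and may stand left or right
- box_in (a point): centre of the box's inner floor (158 x 208 mm inside, 54 mm deep), 6 mm above the table, axes as the box
- flap (a joint): angle of the box's flap lid: 0 shut, 1.7 rad fully open (its stop, leaning slightly back). Hinged along the box's far (+x) top edge; 170 x 220 x 8 mm, 0.15 kg, a free hinge: it falls shut if let go below about 1.5 rad and stays open beyond that
- flap_handle (a point): grip point of the steel knob on top of the flap, 28 mm in diameter (the head reaches from 27 to 43 mm above the flap, on a thinner stem), 35 mm above the flap's upper face, 30 mm behind the flap's front edge. When shut it lies 140 mm before and 43 mm above the hinge; it swings with the flap and ends on the far side of the open flap
- flap_hinge (a point): middle of the flap's hinge line, on the far top edge of the box, 60 mm above the table; the line runs along the box's y axis
- tray: fixed round stainless steel tray, 230 mm across, rim 16 mm high, floor 4 mm thick; origin under its centre. Pins of both kinds lie in it
- sample_t: a fixed dark wooden block 70 x 55 x 20 mm (x, y, z) with a brass T pin fixed on its top as a sample (not to be taken). Origin under the block. One such block stands 150 mm in front (robot side) of the box's centre, the one with the other kind stands in the same way in front of the tray; which is where changes
- sample_s: a fixed dark wooden block 70 x 55 x 20 mm (x, y, z) with a brass plain straight pin fixed on its top as a sample (not to be taken). Origin under the block. One such block stands 150 mm in front (robot side) of the box's centre, the one with the other kind stands in the same way in front of the tray; which is where changes
- t1: loose brass T pin, lying flat: a square bar 12 x 12 mm, 52 mm long overall along its x axis, with a cross bar 38 mm wide (along y) and 12 mm thick at its +x end; origin at the middle of its length (on the bare shank) on the underside; 60 g. It may be absent
- t2: loose brass T pin, lying flat: a square bar 12 x 12 mm, 52 mm long overall along its x axis, with a cross bar 38 mm wide (along y) and 12 mm thick at its +x end; origin at the middle of its length (on the bare shank) on the underside; 60 g. It may be absent
- t3: loose brass T pin, lying flat: a square bar 12 x 12 mm, 52 mm long overall along its x axis, with a cross bar 38 mm wide (along y) and 12 mm thick at its +x end; origin at the middle of its length (on the bare shank) on the underside; 60 g. It may be absent
- s1: loose plain brass pin, lying flat: a straight square bar 12 x 12 mm, 52 mm long along its x axis, without any head; origin at the middle of its length on the underside; 60 g. It may be absent
- s2: loose plain brass pin, lying flat: a straight square bar 12 x 12 mm, 52 mm long along its x axis, without any head; origin at the middle of its length on the underside; 60 g. It may be absent
- s3: loose plain brass pin, lying flat: a straight square bar 12 x 12 mm, 52 mm long along its x axis, without any head; origin at the middle of its length on the underside; 60 g. It may be absent
- guide: loose silver aluminium drill guide: a block 80 (x) x 36 (y) x 24 mm (z) with three dark holes in its top; origin under its centre; 150 g
- pot: loose grey silicone bumper pot, closed, round with a dark inset in its top, 52 mm in diameter and 34 mm high; origin under its centre; 70 g
- hammer: black nylon hammer, about 250 mm long, lying at the far side; not part of the job
- screwdriver: black-handled screwdriver lying at the side; not part of the job
- tape: black tape measure, 56 x 30 x 50 mm, standing among the things; not part of the job
- tin: round flat steel tin, 52 mm in diameter, 22 mm high; not part of the job
Things that resemble listed ones, but are neither listed nor needed, are in the scene too. Leave any blue or green look-alike of the t3 alone.

How it is judged (in metres and radians):
On the way, in this order (a step that is already met when the one before it is completed fails the run):
1. the flap is lifted open (value of joint flap above 1.2 rad), for 0.2 s.
2. the drill guide, the bumper pot and every pin of the sample's kind are in the box (x of guide in the frame of box_in between -0.082 and 0.082 m and y of guide in the frame of box_in between -0.107 and 0.107 m and z of guide in the frame of box_in between -0.01 and 0.052 m and x of pot in the frame of box_in between -0.082 and 0.082 m and y of pot in the frame of box_in between -0.107 and 0.107 m and z of pot in the frame of box_in between -0.01 and 0.052 m and ((horizontal distance between sample_t and box_in below 0.25 m and x of t1 in the frame of box_in between -0.082 and 0.082 m and y of t1 in the frame of box_in between -0.107 and 0.107 m and z of t1 in the frame of box_in between -0.01 and 0.052 m and x of t2 in the frame of box_in between -0.082 and 0.082 m and y of t2 in the frame of box_in between -0.107 and 0.107 m and z of t2 in the frame of box_in between -0.01 and 0.052 m and x of t3 in the frame of box_in between -0.082 and 0.082 m and y of t3 in the frame of box_in between -0.107 and 0.107 m and z of t3 in the frame of box_in between -0.01 and 0.052 m and horizontal distance between each of s1, s2, s3 and box_in above 0.13 m) or (horizontal distance between sample_s and box_in below 0.25 m and x of s1 in the frame of box_in between -0.082 and 0.082 m and y of s1 in the frame of box_in between -0.107 and 0.107 m and z of s1 in the frame of box_in between -0.01 and 0.052 m and x of s2 in the frame of box_in between -0.082 and 0.082 m and y of s2 in the frame of box_in between -0.107 and 0.107 m and z of s2 in the frame of box_in between -0.01 and 0.052 m and x of s3 in the frame of box_in between -0.082 and 0.082 m and y of s3 in the frame of box_in between -0.107 and 0.107 m and z of s3 in the frame of box_in between -0.01 and 0.052 m and horizontal distance between each of t1, t2, t3 and box_in above 0.13 m))), for 0.2 s.
3. the flap is shut again (value of joint flap below 0.05 rad), for 0.2 s.
At the end, for the whole second after the job is handed in: the flap is shut (below 0.05 rad) over the drill guide, the bumper pot and every present pin of the kind shown in front of the box, all lying inside the box's walls, the pins at rest; no pin of the other kind is in the box (all of step 2 and value of joint flap below 0.05 rad and linear speed of each of t1, t2, t3, s1, s2, s3 below 0.03 m/s); the robot touches nothing.
It fails at once if a pin of the other kind is moved more than 8 cm ((horizontal distance between sample_t and box_in below 0.25 m and distance of any of s1, s2, s3 from where it was at the start of the episode above 0.08 m) or (horizontal distance between sample_s and box_in below 0.25 m and distance of any of t1, t2, t3 from where it was at the start of the episode above 0.08 m)).
It fails at once if the hammer, screwdriver, tape measure or tin is moved more than 6 cm (distance of any of hammer, screwdriver, tape, tin from where it was at the start of the episode above 0.06 m).
Of t1, t2, t3 only 2 to 3 are there at a start; the rules pass over those that are not, and their reading is None.
Of s1, s2, s3 only 2 to 3 are there at a start; the rules pass over those that are not, and their reading is None.
At some moment in a run one of guide, pot may be knocked a few centimetres aside while the robot is not near it.
Once in a run the grip may slacken for a moment while it holds something.
It also fails if it takes over 208 s, if anything falls off the work surface, if the arm or the gripper's body presses on something with over 40 N, if the wrist force passes 120 N, or if a joint passes its speed limit or range.

### The arm

A 7-joint arm with a two-finger parallel gripper is mounted at the origin on the work surface. World frame = base frame: x ahead of the robot, y to its left, z up, the work surface at z = 0. Lengths are in m, angles in degrees, forces in N, time in s.
With the tool pointing down it reaches from about 0.425 to 0.875 m from the base axis. Payload 4.7 kg.
Tool frame: the origin (TCP) lies at the centre of the arm's flange, where the gripper is bolted on; the fingertips stand 182 mm ahead of it and the grasp point (between the pads) lies 164 mm ahead of it (env.grip_depth is the distance from the TCP to the grasp point, in m); z points along the fingers, y is the line along which they close (so a half turn about z gives the same grasp; the last joint's range is limited). The gripper opens to 87 mm and grips with 3 to 60 N. Pads are 19 mm wide; open, the fingers measure 117 mm over their backs; the gripper's body (75 mm by 190 mm) begins 51 mm behind the grasp point.
Start: joints at [73.172, 18.392, -4.016, 83.108, 1.295, 78.541, -3.26], TCP at [0.197, -0.619, 0.405] pointing down, gripper open.
Joint ranges: [-163.93, 163.93], [-17.29, 119.83], [-79.2, 71.16], [3.27, 140.29], [-89.18, 269.18], [5.43, 117.66], [-154.24, 154.24]. Speed limits (degrees/s): [147.25, 147.25, 180, 180, 180, 180, 180].

### API

Orientations are given as [roll, pitch, yaw] about the fixed x, y, z axes, in that order (R = Rz(yaw) Ry(pitch) Rx(roll)).
In Python, from cell import env gives the robot as it stands. The module is installed in compiled form; this text tells all that it offers.
- The arm moves only by the tool send_rows, never from a script. Its arguments are lists of equal length, an entry for each row: "xyz": the shift along the tool's x, y, z in m, a list of three; "rotation": the turn, a rotation vector about the tool's x, y, z in rad, a list of three; "jaw": the opening, from 0 (shut) to 1 (fully open). A call has 1 to 20 rows; each row shifts and turns the commanded pose from where the row before left it, along the tool's axes as they then stand; what a row does not reach is not made up. A row lasts 1/10 s, in which the tool goes at most 50 mm and 8.59 degrees, less where a joint would pass 70% of its speed; a pose out of reach is approached as far as the arm can. A call is refused whole if a number of a shift passes 0.05 or a number of a turn 0.15, either way. A call with a gripper value outside its range is refused whole. The fingers move at their own pace and stop on an object; "newtons" is the grip in N (left out, the last holds). Time passes only in rows, so rows that do not move let the fingers close. It gives the time, the measured TCP pose, the force, the opening and the grip force at its end, in the units of the state.
- env.get_obs(): the state, without advancing time (a new reading comes with each control period).
- env.read_camera(name): name is "scene" or "side" or "wrist"; returns a dict with "image" (384x512x3 uint8, blue, green, red), "fx", "fy", "cx", "cy" (pixels), "R" (3x3) and "t" (3): a world point X has camera coordinates R X + t. Camera axes: x right, y down, z forward; pixel columns grow to the right and rows downward; lengths in m; the calibration is good to about 2 mm. A picture is of the moment at which its call begins. There is no depth.
- env.sign_off(): hands the job in; it is judged then, once.
The state is a dict: "time_s": time; "qpos": joint angles; "joint_velocities": joint speeds; "effort": joint torques, N m; "tool_pos": TCP position; "tool_rot": TCP orientation; "force": force on the tool from outside, world axes, zero at the start; "wrist_torque": the same for the moment, N m; "grip_width": finger opening in m; "grasp_force": force on a finger pad.
Only numpy, scipy, OpenCV 4.12 (cv2) and the standard library are available. Lean on these libraries where they do the work, as an engineer would, in place of code of your own. Each camera call takes 0.05 s, during which the arm holds its last target. There are 200 camera calls.

## Working session

There is one attempt and no reset: what is moved stays moved. The work goes in short steps, Python scripts to look and compute and a tool call to move; the robot and the scene stay as the last step left them, time stands still between calls to the robot, and variables do not carry over. Pictures are saved under pics/ and viewed, at most 14 in all, crops included, and the job is handed in when it is done.

Besides the shell and the picture viewer there is one more tool, called by a JSON object that holds its "fn" and its "kwargs", one argument or row to a line. send_rows: Moves the arm, as the interface text tells. Its arguments: {"type":"object","properties":{"xyz":{"type":"array"},"rotation":{"type":"array"},"jaw":{"type":"array"},"newtons":{"type":"number"}},"required":["xyz","rotation","jaw"]}

```bash
mkdir -p pics
python3 - <<'E'
from cell import env
import cv2,numpy as np
o=env.get_obs();print({k:np.round(v,3).tolist() for k,v in o.items()})
for n in("scene","side"):
    c=env.read_camera(n);cv2.imwrite(f"pics/{n}0.png",cv2.resize(c["image"],(800,600),interpolation=cv2.INTER_CUBIC));cv2.imwrite(f"raw_{n}.png",c["image"])
    print(n,c["fx"],c["fy"],c["cx"],c["cy"],np.round(c["R"],3).tolist(),np.round(c["t"],3).tolist(), (-np.array(c["R"]).T@c["t"]).round(3))
E
```

```text
{'time_s': 0.0, 'qpos': [73.172, 18.439, -4.015, 83.175, 1.295, 78.54, -3.26], 'joint_velocities': [0.013, 0.091, -0.078, 0.017, 0.1, 0.06, -0.001], 'effort': [-0.0, -49.129, -0.404, -31.253, -0.064, 0.044, 0.0], 'tool_pos': [0.197, -0.619, 0.404], 'tool_rot': [-179.891, 0.006, 17.637], 'force': [-0.788, -0.093, -0.35], 'wrist_torque': [-0.031, -0.006, 0.027], 'grasp_force': 0.0, 'grip_width': 0.087}
scene 361.76103588509477 361.76103588509477 253.88203103842048 187.66663401651294 [[0.834, 0.552, 0.007], [0.47, -0.702, -0.535], [-0.291, 0.45, -0.845]] [-0.528, -0.127, 1.166] [ 0.839 -0.322  0.92 ]
side 459.2519743652005 459.2519743652005 255.99007276539652 191.86505622161437 [[0.88, -0.474, 0.023], [-0.249, -0.502, -0.828], [0.404, 0.724, -0.56]] [-0.445, 0.284, 1.394] [-0.1   -1.077  1.026]
```

View pics/scene0.png

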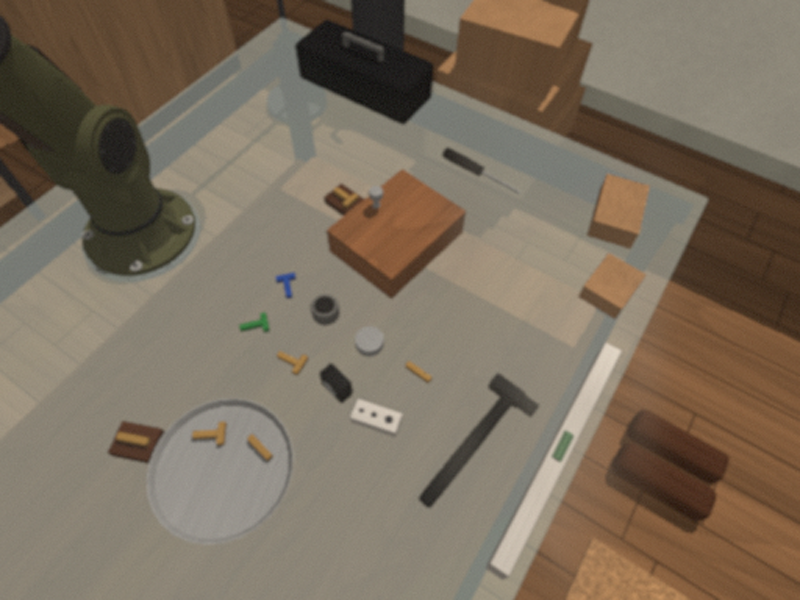

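View pics/side0.png

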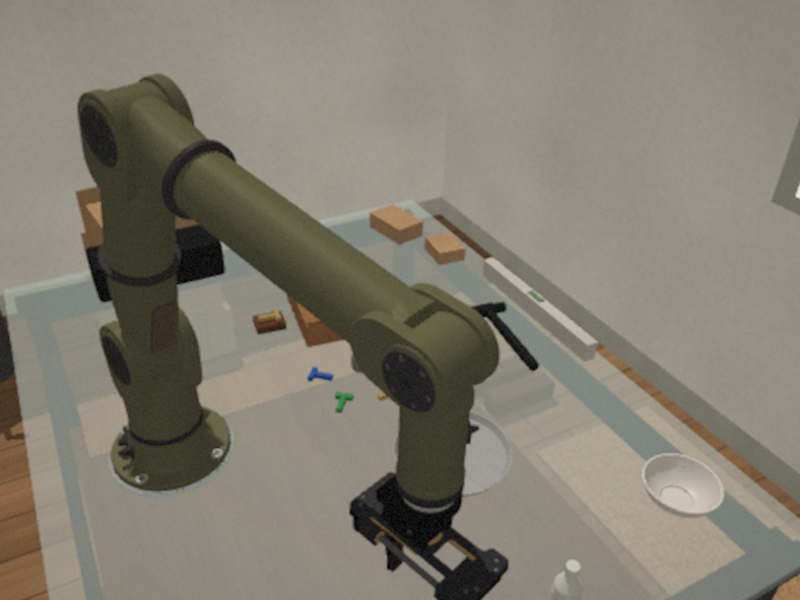

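The overview shows the box at (397,230), with the sample block in front of it at (345,193). The tray is at (220,470), with its block at (133,440). The brass pins are at (292,360) T, (210,433) T, (258,447) straight and (418,371) straight.

Possible mix-ups:
- **T pin:** blue T (287,284), green T (257,323) and the sample pins
- **Pot (324,309):** tin (369,340)
- **Guide (377,416):** nothing similar nearby

I'll check with a close crop and measure.

```bash
cat > h.py <<'E'
import cv2,numpy as np
from cell import env
def ray(c,u,v,z):
    R=np.array(c["R"]);C=-R.T@np.array(c["t"])
    d=R.T@np.array([(u-c["cx"])/c["fx"],(v-c["cy"])/c["fy"],1.])
    return C+d*(z-C[2])/d[2]
def proj(c,X):
    p=np.array(c["R"])@np.array(X)+np.array(c["t"]);return np.array([c["fx"]*p[0]/p[2]+c["cx"],c["fy"]*p[1]/p[2]+c["cy"]])
def blobs(c,m,z,amin=20):
    n,l,s,ce=cv2.connectedComponentsWithStats(m.astype(np.uint8))
    out=[]
    for i in range(1,n):
        if s[i,4]<amin: continue
        v,u=np.nonzero(l==i)
        P=np.array([ray(c,a,b,z)[:2] for a,b in zip(u,v)]).astype(np.float32)
        (x,y),(w,h),a=cv2.minAreaRect(P)
        out.append((ce[i].round(1).tolist(),int(s[i,4]),P.mean(0).round(4).tolist(),[round(x,4),round(y,4)],[round(w,3),round(h,3)],round(a,1)))
    return out
def grab(n):
    c=env.read_camera(n);return c,cv2.cvtColor(c["image"],cv2.COLOR_BGR2HSV).astype(int)
def obs():
    o=env.get_obs();print({k:np.round(o[k],3).tolist() for k in("time_s","tool_pos","tool_rot","force","grip_width","grasp_force","qpos")})
E
python3 - <<'E'
from h import *
c,H=grab("scene");im=c["image"]
h,s,v=H[...,0],H[...,1],H[...,2]
brass=(h>10)&(h<28)&(s>110)&(v>110)
brass[:95]=0;brass[:,300:]=0
for b in blobs(c,brass,0.010,12):print("brass",b)
wood=(h>3)&(h<16)&(s>100);wood[:90]=0;wood[:,310:]=0
for b in blobs(c,wood,0.0,100):print("wood",b)
white=(s<40)&(v>170)
white[:,300:]=0;white[:170]=0
for b in blobs(c,white,0.024,60):print("white",b)
dark=(v<75);dark[:,330:]=0;dark[:170]=0;dark[:,:190]=0
for b in blobs(c,dark,0.034,30):print("dark",b)
a=cv2.resize(im[105:200,195:305],None,fx=5,fy=5,interpolation=cv2.INTER_CUBIC)
b=cv2.resize(im[190:320,70:290],(800,475),interpolation=cv2.INTER_CUBIC)
cv2.imwrite("pics/c1.png",a);cv2.imwrite("pics/c2.png",b)
E
```

```text
brass ([253.8, 143.2], 2942, [0.4309000074863434, 0.3059999942779541], [0.4255, 0.3113], [0.232, 0.182], 81.1)
brass ([220.9, 125.0], 76, [0.29660001397132874, 0.30809998512268066], [0.2941, 0.3118], [0.034, 0.053], 69.2)
brass ([187.7, 231.0], 99, [0.45159998536109924, -0.05739999935030937], [0.4472, -0.0529], [0.033, 0.052], 79.0)
brass ([267.5, 237.6], 68, [0.6459000110626221, 0.04830000177025795], [0.6457, 0.0484], [0.011, 0.048], 86.0)
brass ([135.9, 277.3], 119, [0.42410001158714294, -0.23319999873638153], [0.4248, -0.239], [0.05, 0.035], 54.9)
brass ([84.3, 279.9], 111, [0.31929999589920044, -0.31119999289512634], [0.3199, -0.311], [0.054, 0.013], 21.9)
brass ([165.5, 285.8], 79, [0.501800000667572, -0.2079000025987625], [0.5022, -0.2075], [0.01, 0.048], 81.7)
wood ([15.4, 107.1], 649, [-0.3531000018119812, -0.016699999570846558], [-0.3594, -0.0141], [0.058, 0.224], 76.0)
wood ([251.9, 147.8], 4036, [0.43130001425743103, 0.2937000095844269], [0.4, 0.3069], [0.266, 0.275], 81.4)
wood ([5.0, 129.4], 234, [-0.2944999933242798, -0.1014999970793724], [-0.2993, -0.0885], [0.046, 0.136], 54.0)
wood ([86.5, 282.7], 403, [0.3240000009536743, -0.31279999017715454], [0.3214, -0.3127], [0.07, 0.053], 21.7)
white ([240.1, 265.2], 348, [0.631600022315979, -0.06239999830722809], [0.632, -0.0621], [0.079, 0.035], 14.4)
dark ([207.2, 194.8], 103, [0.4359999895095825, 0.055399999022483826], [0.4351, 0.056], [0.034, 0.03], 33.8)
dark ([208.5, 203.8], 50, [0.4571000039577484, 0.033900000154972076], [0.4565, 0.0339], [0.04, 0.018], 43.3)
dark ([215.2, 244.5], 260, [0.546999990940094, -0.05469999834895134], [0.5468, -0.0544], [0.033, 0.066], 73.2)
dark ([301.7, 281.7], 883, [0.7861999869346619, -0.012600000016391277], [0.7899, -0.0155], [0.246, 0.051], 89.9)
```

View pics/c1.png

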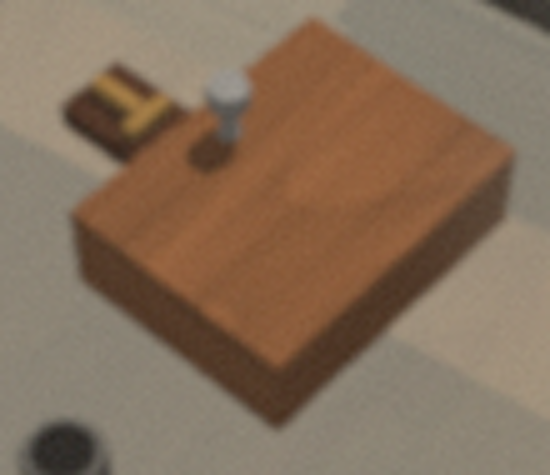

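View pics/c2.png

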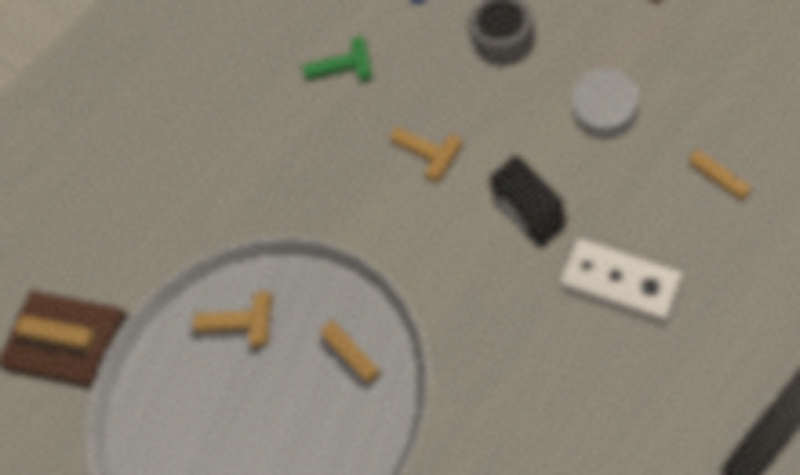

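The crop shows that the sample in front of the box is a T pin. The T pins to take are in raw pixels: (188,231) on the glass and (136,277) in the tray. The tray block carries a straight pin. The knob head is at raw (241,123). Next I compute the box frame and the pin axes.

Run:
```python
from h import *
c,H=grab("scene")
cr=lambda x,y,z:ray(c,x/5+195,y/5+105,z)[:2]
L,T,Rr,F=[cr(*p,.068) for p in((72,215),(313,18),(515,155),(280,368))]
print("corners",L.round(3),T.round(3),Rr.round(3),F.round(3),[np.linalg.norm(a-b).round(3) for a,b in((L,T),(T,Rr),(Rr,F),(F,L))])
ctr=(L+T+Rr+F)/4; ex=(Rr+F-L-T)  # guess; print edges
print("ctr",ctr.round(4),"edge angles",[np.degrees(np.arctan2(*(b-a)[::-1])).round(1) for a,b in((L,T),(F,Rr),(L,F),(T,Rr))])
print("knob",cr(229,84,.108).round(4))
d=lambda x,y,z:ray(c,x/3.636+70,y/3.653+190,z)[:2]
for n,z,t,h in(("glassT",.012,(394,133),(452,158)),("trayT",.016,(194,322),(268,319))):
    a,b=d(*t,z),d(*h,z);print(n,((a+b)/2).round(4),np.linalg.norm(b-a).round(3),np.degrees(np.arctan2(*(b-a)[::-1])).round(1))
print("blockpin", ray(c,220.9,125,.026)[:2].round(4))
g=lambda u,v:(((H[v-1:v+2,u-1:u+2].mean((0,1))).round().tolist()))
print("pot top px",ray(c,207.2,195.5,.034)[:2].round(4))
m=(H[...,0]>90)&(H[...,0]<140)&(H[...,1]>80)&(H[...,2]>0);
for b in blobs(c,m,.012,20):print("blue",b)
```

```text
corners [0.357 0.175] [0.388 0.391] [0.554 0.364] [0.522 0.152] [np.float64(0.218), np.float64(0.169), np.float64(0.214), np.float64(0.166)]
ctr [0.4554 0.2705] edge angles [np.float64(81.9), np.float64(81.3), np.float64(-7.7), np.float64(-9.4)]
knob [0.3972 0.2838]
glassT [ 0.4471 -0.0574] 0.051 9.3
trayT [ 0.4227 -0.238 ] 0.051 36.0
blockpin [0.3064 0.297 ]
pot top px [0.4375 0.0535]
blue ([182.9, 180.1], 78, [0.33399999141693115, 0.06530000269412994], [0.3332, 0.0587], [0.033, 0.05], 27.3)
```

{"fn": "send_rows", "kwargs": {
  "xyz": [
    [0.0386,-0.0244,0],
    [0.0386,-0.0244,0],
    [0.0386,-0.0244,0],
    [0.0386,-0.0244,0],
    [0.0386,-0.0244,0],
    [0.0386,-0.0244,0],
    [0.0386,-0.0244,0],
    [0.0386,-0.0244,0],
    [0.0386,-0.0244,0],
    [0.0386,-0.0244,0],
    [0.0386,-0.0244,0],
    [0.0386,-0.0244,0],
    [0,-0.0335,0],
    [0,-0.0335,0],
    [0,-0.0335,0],
    [0,-0.0335,0],
    [0,-0.0335,0],
    [0,-0.0335,0],
    [0,-0.0335,0],
    [0,-0.0335,0]
  ],
  "rotation": [
    [0,0,0],
    [0,0,0],
    [0,0,0],
    [0,0,0],
    [0,0,0],
    [0,0,0],
    [0,0,0],
    [0,0,0],
    [0,0,0],
    [0,0,0],
    [0,0,0],
    [0,0,0],
    [0,0,0],
    [0,0,0],
    [0,0,0],
    [0,0,0],
    [0,0,0],
    [0,0,0],
    [0,0,0],
    [0,0,0]
  ],
  "jaw": [1,1,1,1,1,1,1,1,1,1,1,1,1,1,1,1,1,1,1,1]
}}

```text
time_s: 2.2
tool_pos: [0.4677, 0.0566, 0.4047]
tool_rot: [180.0, 0.0, 17.6]
force: [0.2, -1.1, 0.2]
grip_width: 0.0869
grasp_force: 0.0
```

{"fn": "send_rows", "kwargs": {
  "xyz": [
    [0,-0.0335,0],
    [0,-0.0335,0],
    [0,-0.0335,0],
    [0,-0.0335,0],
    [0,-0.0335,0],
    [0,-0.0335,0],
    [0,-0.0335,0],
    [0,0,0],
    [0,0,0],
    [0,0,0],
    [0,0,0],
    [0,0,0],
    [0,0,0]
  ],
  "rotation": [
    [0,0,0],
    [0,0,0],
    [0,0,0],
    [0,0,0],
    [0,0,0],
    [0,0,0],
    [0,0,0],
    [0,0,0.1135],
    [0,0,0.1135],
    [0,0,0.1135],
    [0,0,0.1135],
    [0,0,0],
    [0,0,0]
  ],
  "jaw": [1,1,1,1,1,1,1,1,1,1,1,1,1]
}}

```text
time_s: 3.5
tool_pos: [0.3973, 0.2788, 0.4047]
tool_rot: [180.0, -0.0, -8.2]
force: [-0.6, 0.3, 0.2]
grip_width: 0.0868
grasp_force: 0.0
```

```bash
cat >> h.py <<'E'
def go(p,yaw=None,half=True):
    "remaining shift in tool axes (grasp point target p, tool down) and turn about tool z"
    from scipy.spatial.transform import Rotation as Ro
    o=env.get_obs();r=Ro.from_euler("xyz",o["tool_rot"],degrees=True)
    t=np.array(p)+[0,0,env.grip_depth]
    s=r.inv().apply(t-o["tool_pos"])
    a=0 if yaw is None else -np.radians((yaw-o["tool_rot"][2]+180)%360-180)
    print("p",np.round(p,4).tolist(),"shift",s.round(4).tolist(),"turn z",round(float(a),3))
def bx(x,y,ctr=(0.4554,0.2705),a=-8.4):
    a=np.radians(a);return np.array([ctr[0]+np.cos(a)*x-np.sin(a)*y,ctr[1]+np.sin(a)*x+np.cos(a)*y])
E
python3 - <<'E'
from h import *
obs();k=bx(-.055,0);go([*k,.103],-8.4)
c,H=grab("wrist");cv2.imwrite("pics/w1.png",c["image"])
print(proj(c,[*k,.111]),proj(c,[.4471,-.0574,.012]))
c,H=grab("scene");cv2.imwrite("pics/s1.png",c["image"])
E
```

```text
{'time_s': 3.5, 'tool_pos': [0.397, 0.279, 0.405], 'tool_rot': [179.984, -0.001, -8.219], 'force': [-0.578, 0.334, 0.249], 'grip_width': 0.087, 'grasp_force': 0.0, 'qpos': [15.279, 0.003, -52.749, 104.232, 0.014, 75.777, -135.693]}
p [0.401, 0.2785, 0.103] shift [0.0037, -0.0003, 0.1382] turn z 0.003
[258.06656473 183.92889016] [507.1267009   95.84807035]
```

View pics/w1.png

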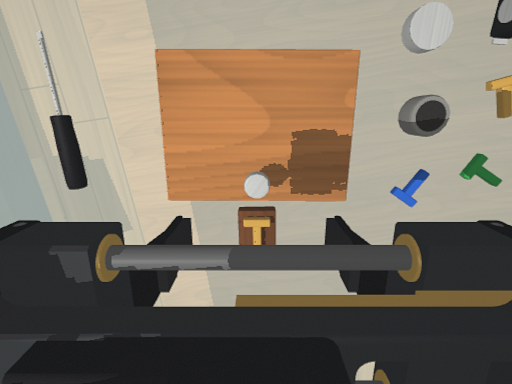

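The wrist view shows the knob at (257,185), matching the projected (258,184). The sample here is a T at (257,228), and no extra pins lie behind the box. I'll descend and grip the knob.

{"fn": "send_rows", "kwargs": {
  "xyz": [
    [0.0037,0,0.023],
    [0,0,0.023],
    [0,0,0.023],
    [0,0,0.023],
    [0,0,0.023],
    [0,0,0.023],
    [0,0,0],
    [0,0,0],
    [0,0,0],
    [0,0,0],
    [0,0,0],
    [0,0,0],
    [0,0,0]
  ],
  "rotation": [
    [0,0,0],
    [0,0,0],
    [0,0,0],
    [0,0,0],
    [0,0,0],
    [0,0,0],
    [0,0,0],
    [0,0,0],
    [0,0,0],
    [0,0,0],
    [0,0,0],
    [0,0,0],
    [0,0,0]
  ],
  "jaw": [1,1,1,1,1,1,1,0,0,0,0,0,0],
  "newtons": 20
}}

```text
time_s: 4.9
tool_pos: [0.4011, 0.2783, 0.267]
tool_rot: [-180.0, -0.0, -8.4]
force: [-0.3, 0.8, -0.8]
grip_width: 0.0467
grasp_force: 0.0
```

```bash
python3 -c "
import numpy as np
p0=None
a0=np.arctan2(.043,.14);r=np.hypot(.14,.043)
th=np.linspace(0,1.64,25)
X=-r*np.cos(th+a0);Z=r*np.sin(th+a0)
print([[round(float(a),4),0,round(float(-b),4)] for a,b in zip(np.diff(X),np.diff(Z))])"
```

```text
[[0.0033, 0, -0.0095], [0.0039, 0, -0.0092], [0.0045, 0, -0.0089], [0.0051, 0, -0.0086], [0.0057, 0, -0.0082], [0.0062, 0, -0.0078], [0.0068, 0, -0.0074], [0.0073, 0, -0.0069], [0.0077, 0, -0.0064], [0.0081, 0, -0.0058], [0.0085, 0, -0.0053], [0.0088, 0, -0.0047], [0.0091, 0, -0.0041], [0.0094, 0, -0.0034], [0.0096, 0, -0.0028], [0.0098, 0, -0.0021], [0.0099, 0, -0.0014], [0.01, 0, -0.0008], [0.01, 0, -0.0001], [0.01, 0, 0.0006], [0.0099, 0, 0.0013], [0.0098, 0, 0.002], [0.0097, 0, 0.0026], [0.0095, 0, 0.0033]]
```

{"fn": "send_rows", "kwargs": {
  "xyz": [
    [0,0,0],
    [0,0,0],
    [0,0,0],
    [0,0,0],
    [0,0,0],
    [0,0,0]
  ],
  "rotation": [
    [0,0,0],
    [0,0,0],
    [0,0,0],
    [0,0,0],
    [0,0,0],
    [0,0,0]
  ],
  "jaw": [0,0,0,0,0,0],
  "newtons": 20
}}

```text
time_s: 5.5
tool_pos: [0.4011, 0.2793, 0.2671]
tool_rot: [-179.8, -0.0, -8.3]
force: [1.0, 5.1, -1.2]
grip_width: 0.027
grasp_force: 20.0
```

{"fn": "send_rows", "kwargs": {
  "xyz": [
    [0.0033,0,-0.0095],
    [0.0039,0,-0.0092],
    [0.0045,0,-0.0089],
    [0.0051,0,-0.0086],
    [0.0057,0,-0.0082],
    [0.0062,0,-0.0078],
    [0.0068,0,-0.0074],
    [0.0073,0,-0.0069],
    [0.0077,0,-0.0064],
    [0.0081,0,-0.0058],
    [0.0085,0,-0.0053],
    [0.0088,0,-0.0047]
  ],
  "rotation": [
    [0,0,0],
    [0,0,0],
    [0,0,0],
    [0,0,0],
    [0,0,0],
    [0,0,0],
    [0,0,0],
    [0,0,0],
    [0,0,0],
    [0,0,0],
    [0,0,0],
    [0,0,0]
  ],
  "jaw": [0,0,0,0,0,0,0,0,0,0,0,0]
}}

```text
time_s: 6.7
tool_pos: [0.4757, 0.2684, 0.3556]
tool_rot: [-179.9, 0.1, -8.3]
force: [0.2, 5.1, -1.6]
grip_width: 0.027
grasp_force: 20.0
```

{"fn": "send_rows", "kwargs": {
  "xyz": [
    [0.0091,0,-0.0041],
    [0.0094,0,-0.0034],
    [0.0096,0,-0.0028],
    [0.0098,0,-0.0021],
    [0.0099,0,-0.0014],
    [0.01,0,-0.0008],
    [0.01,0,-0.0001],
    [0.01,0,0.0006],
    [0.0099,0,0.0013],
    [0.0098,0,0.002],
    [0.0097,0,0.0026],
    [0.0095,0,0.0033],
    [0,0,0]
  ],
  "rotation": [
    [0,0,0],
    [0,0,0],
    [0,0,0],
    [0,0,0],
    [0,0,0],
    [0,0,0],
    [0,0,0],
    [0,0,0],
    [0,0,0],
    [0,0,0],
    [0,0,0],
    [0,0,0],
    [0,0,0]
  ],
  "jaw": [0,0,0,0,0,0,0,0,0,0,0,0,0]
}}

```text
time_s: 8.0
tool_pos: [0.5929, 0.2507, 0.3603]
tool_rot: [-179.8, -0.1, -8.4]
force: [1.1, 4.8, 1.9]
grip_width: 0.027
grasp_force: 20.0
```

Run:
```python
from h import *
obs();c,H=grab("scene");cv2.imwrite("pics/s2.png",c["image"])
```

```text
{'time_s': 8.0, 'tool_pos': [0.593, 0.251, 0.36], 'tool_rot': [-179.83, -0.057, -8.397], 'force': [1.11, 4.768, 1.921], 'grip_width': 0.027, 'grasp_force': 20.008, 'qpos': [9.875, 25.477, -46.476, 86.294, 18.651, 76.112, -136.649]}
```

View pics/s2.png

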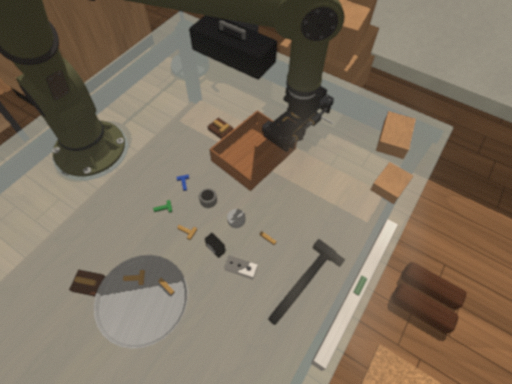

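The flap stands open at the knob end. I'll release, rise, and go above the glass T pin.

{"fn": "send_rows", "kwargs": {
  "xyz": [
    [0,0,0],
    [0,0,0],
    [0,0,0],
    [0,0,0],
    [0,0,0],
    [0,0,0],
    [0,0,-0.02],
    [0,0,-0.03],
    [0,0,-0.03],
    [0,0,-0.03],
    [-0.01,0.0326,0],
    [-0.01,0.0326,0],
    [-0.01,0.0326,0],
    [-0.01,0.0326,0],
    [-0.01,0.0326,0],
    [-0.01,0.0326,0],
    [-0.01,0.0326,0],
    [-0.01,0.0326,0],
    [-0.01,0.0326,0],
    [-0.01,0.0326,0]
  ],
  "rotation": [
    [0,0,0],
    [0,0,0],
    [0,0,0],
    [0,0,0],
    [0,0,0],
    [0,0,0],
    [0,0,0],
    [0,0,0],
    [0,0,0],
    [0,0,0],
    [0,0,0],
    [0,0,0],
    [0,0,0],
    [0,0,0],
    [0,0,0],
    [0,0,0],
    [0,0,0],
    [0,0,0],
    [0,0,0],
    [0,0,0]
  ],
  "jaw": [1,1,1,1,1,1,1,1,1,1,1,1,1,1,1,1,1,1,1,1]
}}

```text
time_s: 10.05
tool_pos: [0.4442, -0.0588, 0.4706]
tool_rot: [179.9, -0.0, -8.4]
force: [0.7, -0.4, -0.7]
grip_width: 0.0869
grasp_force: 0.0
```

{"fn": "send_rows", "kwargs": {
  "xyz": [
    [0,0,0.04],
    [0,0,0.04],
    [0,0,0.04],
    [0,0,0],
    [0,0,0],
    [0,0,0],
    [0,0,0]
  ],
  "rotation": [
    [0,0,0],
    [0,0,0],
    [0,0,0],
    [0,0,-0.103],
    [0,0,-0.103],
    [0,0,-0.103],
    [0,0,0]
  ],
  "jaw": [0.6,0.6,0.6,0.6,0.6,0.6,0.6]
}}

```text
time_s: 10.75
tool_pos: [0.4451, -0.0576, 0.3504]
tool_rot: [180.0, 0.0, 9.4]
force: [0.4, 0.7, -0.5]
grip_width: 0.053
grasp_force: 0.0
```

Run:
```python
from h import *
obs();a=np.radians(9.3)
go([.4471-.004*np.cos(a),-.0574-.004*np.sin(a),.020],9.3)
c,H=grab("wrist");im=c["image"].copy()
for off in(-.026,0,.026):
    p=proj(c,[.4471+off*np.cos(a),-.0574+off*np.sin(a),.012]);print(p.round(0));cv2.circle(im,tuple(int(x) for x in p),2,(255,0,255),-1)
cv2.imwrite("pics/w2.png",im)
```

```text
{'time_s': 10.75, 'tool_pos': [0.445, -0.058, 0.35], 'tool_rot': [179.98, 0.013, 9.365], 'force': [0.416, 0.715, -0.526], 'grip_width': 0.053, 'grasp_force': 0.0, 'qpos': [41.321, -3.433, -35.735, 113.336, -2.116, 69.471, -74.258]}
p [0.4432, -0.058, 0.02] shift [-0.0019, 0.0, 0.1669] turn z 0.001
[258. 197.]
[258. 176.]
[258. 155.]
```

View pics/w2.png

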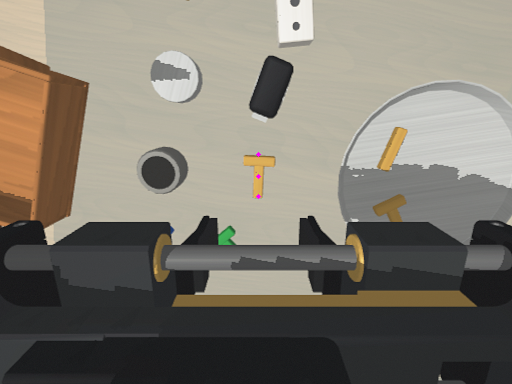

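The marks (258,155–197) lie exactly on the T pin. I'll descend, grip and lift.

{"fn": "send_rows", "kwargs": {
  "xyz": [
    [-0.0019,0,0.03],
    [0,0,0.03],
    [0,0,0.03],
    [0,0,0.03],
    [0,0,0.03],
    [0,0,0.016],
    [0,0,0],
    [0,0,0],
    [0,0,0],
    [0,0,0],
    [0,0,0],
    [0,0,0],
    [0,0,0],
    [0,0,0],
    [0,0,0],
    [0,0,0],
    [0,0,-0.03],
    [0,0,-0.03],
    [0,0,-0.03],
    [0,0,-0.03]
  ],
  "rotation": [
    [0,0,0],
    [0,0,0],
    [0,0,0],
    [0,0,0],
    [0,0,0],
    [0,0,0],
    [0,0,0],
    [0,0,0],
    [0,0,0],
    [0,0,0],
    [0,0,0],
    [0,0,0],
    [0,0,0],
    [0,0,0],
    [0,0,0],
    [0,0,0],
    [0,0,0],
    [0,0,0],
    [0,0,0],
    [0,0,0]
  ],
  "jaw": [0.6,0.6,0.6,0.6,0.6,0.6,0.6,0,0,0,0,0,0,0,0,0,0,0,0,0],
  "newtons": 30
}}

```text
time_s: 12.8
tool_pos: [0.443, -0.0579, 0.3053]
tool_rot: [-180.0, 0.0, 9.3]
force: [0.3, -0.2, -1.2]
grip_width: 0.0115
grasp_force: 30.0
```

Run:
```python
from h import *
obs()
for q in((-.04,.06),(-.04,.005)): go([*bx(*q),.14],-8.4)
```

```text
{'time_s': 12.8, 'tool_pos': [0.443, -0.058, 0.305], 'tool_rot': [-179.995, 0.02, 9.34], 'force': [0.274, -0.204, -1.236], 'grip_width': 0.012, 'grasp_force': 29.998, 'qpos': [41.739, -0.789, -37.037, 116.707, -0.529, 63.944, -75.723]}
p [0.4246, 0.3357, 0.14] shift [0.0457, -0.3914, 0.0018] turn z 0.31
p [0.4166, 0.2813, 0.14] shift [0.029, -0.339, 0.0018] turn z 0.31
```

{"fn": "send_rows", "kwargs": {
  "xyz": [
    [0.0038,-0.0326,0],
    [0.0038,-0.0326,0],
    [0.0038,-0.0326,0],
    [0.0038,-0.0326,0],
    [0.0038,-0.0326,0],
    [0.0038,-0.0326,0],
    [0.0038,-0.0326,0],
    [0.0038,-0.0326,0],
    [0.0038,-0.0326,0],
    [0.0038,-0.0326,0],
    [0.0038,-0.0326,0],
    [0.0038,-0.0326,0],
    [0,0,0],
    [0,0,0],
    [0,0,0],
    [0,0,0]
  ],
  "rotation": [
    [0,0,0],
    [0,0,0],
    [0,0,0],
    [0,0,0],
    [0,0,0],
    [0,0,0],
    [0,0,0],
    [0,0,0],
    [0,0,0],
    [0,0,0],
    [0,0,0],
    [0,0,0],
    [0,0,0.103],
    [0,0,0.103],
    [0,0,0.103],
    [0,0,0]
  ],
  "jaw": [0,0,0,0,0,0,0,0,0,0,0,0,0,0,0,0]
}}

```text
time_s: 14.4
tool_pos: [0.4247, 0.3353, 0.304]
tool_rot: [180.0, 0.0, -8.4]
force: [0.3, -0.4, -1.1]
grip_width: 0.012
grasp_force: 30.0
```

Run:
```python
from h import *
obs();go([*bx(-.04,.06),.032],-8.4)
```

```text
{'time_s': 14.4, 'tool_pos': [0.425, 0.335, 0.304], 'tool_rot': [179.97, 0.021, -8.383], 'force': [0.296, -0.44, -1.072], 'grip_width': 0.012, 'grasp_force': 29.999, 'qpos': [5.666, 16.253, -53.182, 104.388, 14.154, 66.395, -150.546]}
p [0.4246, 0.3357, 0.032] shift [-0.0001, -0.0004, 0.1085] turn z 0.0
```

{"fn": "send_rows", "kwargs": {
  "xyz": [
    [0,0,0],
    [0,0,0.027],
    [0,0,0.027],
    [0,0,0.027],
    [0,0,0.027],
    [0,0,0],
    [0,0,0],
    [0,0,0],
    [0,0,0],
    [0,0,0],
    [0,0,0],
    [0,0,-0.02],
    [0,0,-0.03],
    [0,0,-0.03],
    [0,0,-0.03],
    [0,0,-0.03],
    [0,0,-0.03]
  ],
  "rotation": [
    [0,0,-0.14],
    [0,0,0],
    [0,0,0],
    [0,0,0],
    [0,0,0],
    [0,0,0],
    [0,0,0],
    [0,0,0],
    [0,0,0],
    [0,0,0],
    [0,0,0],
    [0,0,0],
    [0,0,0],
    [0,0,0],
    [0,0,0],
    [0,0,0],
    [0,0,0]
  ],
  "jaw": [0,0,0,0,0,0,0.4,0.4,0.4,0.4,0.4,0.4,0.4,0.4,0.4,0.4,0.4]
}}

```text
time_s: 16.1
tool_pos: [0.4246, 0.3354, 0.3678]
tool_rot: [180.0, -0.0, -0.3]
force: [0.7, -0.4, 1.1]
grip_width: 0.0347
grasp_force: 0.0
```

Run:
```python
from h import *
obs();a=np.radians(36)
go([.4227-.004*np.cos(a),-.238-.004*np.sin(a),.14],36)
c,H=grab("scene");im=c["image"]
b=cv2.resize(im[90:290,100:300],(600,600),interpolation=cv2.INTER_CUBIC)
cv2.imwrite("pics/s3.png",b)
h,s,v=H[...,0],H[...,1],H[...,2]
brass=(h>10)&(h<28)&(s>110)&(v>110);brass[:185]=0;brass[:,300:]=0
for q in blobs(c,brass,0.010,12):print("brass",q)
white=(s<40)&(v>170);white[:,300:]=0;white[:170]=0
for q in blobs(c,white,0.024,60):print("white",q)
```

```text
{'time_s': 16.1, 'tool_pos': [0.425, 0.335, 0.368], 'tool_rot': [179.99, -0.034, -0.332], 'force': [0.7, -0.353, 1.138], 'grip_width': 0.035, 'grasp_force': 0.0, 'qpos': [8.937, 12.688, -56.034, 100.084, 11.013, 73.03, -140.019]}
p [0.4195, -0.2404, 0.14] shift [-0.0018, 0.5757, 0.0644] turn z -0.634
brass ([267.5, 237.5], 66, [0.645799994468689, 0.048500001430511475], [0.6457, 0.0485], [0.011, 0.049], 87.2)
brass ([135.8, 277.4], 120, [0.42410001158714294, -0.23340000212192535], [0.4211, -0.2388], [0.048, 0.035], 42.8)
brass ([84.3, 279.9], 115, [0.31940001249313354, -0.31119999289512634], [0.3198, -0.3109], [0.054, 0.014], 22.0)
brass ([165.6, 286.0], 78, [0.5024999976158142, -0.20819999277591705], [0.5031, -0.2076], [0.01, 0.05], 81.7)
white ([240.2, 265.3], 359, [0.6319000124931335, -0.062199998646974564], [0.6323, -0.062], [0.079, 0.035], 14.4)
```

View pics/s3.png

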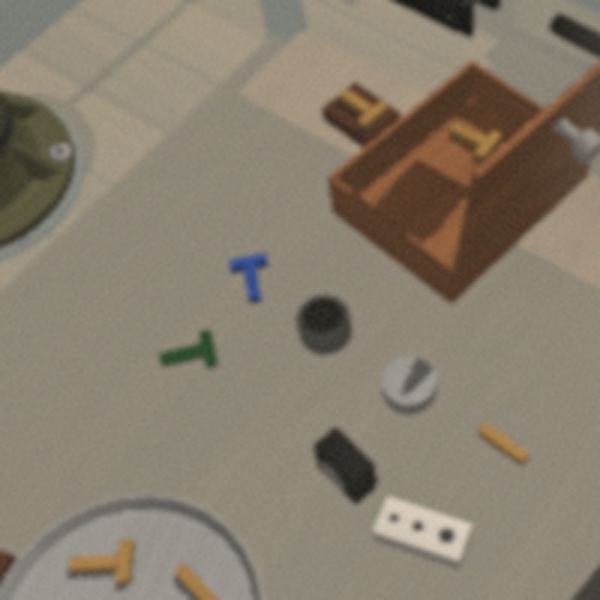

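The T pin lies in the box at crop (475,138). Pot (324,325), guide and the other things have not moved. Next is the tray T pin.

{"fn": "send_rows", "kwargs": {
  "xyz": [
    [0.007,0.036,0],
    [0.007,0.036,0],
    [0.007,0.036,0],
    [0.007,0.036,0],
    [0.007,0.036,0],
    [0.007,0.036,0],
    [0.007,0.036,0],
    [0.007,0.036,0],
    [-0.0072,0.036,0],
    [-0.0072,0.036,0],
    [-0.0072,0.036,0],
    [-0.0072,0.036,0],
    [-0.0072,0.036,0],
    [-0.0072,0.036,0],
    [-0.0072,0.036,0],
    [-0.0072,0.036,0]
  ],
  "rotation": [
    [0,0,0],
    [0,0,0],
    [0,0,0],
    [0,0,0],
    [0,0,0],
    [0,0,0],
    [0,0,0],
    [0,0,0],
    [0,0,0],
    [0,0,0],
    [0,0,0],
    [0,0,0],
    [0,0,0],
    [0,0,0],
    [0,0,0],
    [0,0,0]
  ],
  "jaw": [0.5,0.5,0.5,0.5,0.5,0.5,0.5,0.5,0.5,0.5,0.5,0.5,0.5,0.5,0.5,0.5]
}}

```text
time_s: 17.75
tool_pos: [0.4192, -0.2418, 0.3666]
tool_rot: [180.0, -0.0, -0.3]
force: [0.9, 0.2, -0.2]
grip_width: 0.0435
grasp_force: 0.0
```

{"fn": "send_rows", "kwargs": {
  "xyz": [
    [0,0,0],
    [0,0,0],
    [0,0,0],
    [0,0,0],
    [0,0,0],
    [0,0,0.032],
    [0,0,0.032],
    [0,0,0]
  ],
  "rotation": [
    [0,0,-0.1268],
    [0,0,-0.1268],
    [0,0,-0.1268],
    [0,0,-0.1268],
    [0,0,-0.1268],
    [0,0,0],
    [0,0,0],
    [0,0,0]
  ],
  "jaw": [0.5,0.5,0.5,0.5,0.5,0.5,0.5,0.5]
}}

```text
time_s: 18.55
tool_pos: [0.4179, -0.2397, 0.2987]
tool_rot: [-179.6, 0.2, 36.0]
force: [-1.3, 0.1, -0.5]
grip_width: 0.0438
grasp_force: 0.0
```

Run:
```python
from h import *
obs();a=np.radians(36)
go([.4227-.004*np.cos(a),-.238-.004*np.sin(a),.024],36)
c,H=grab("wrist");im=c["image"].copy()
for off in(-.026,0,.026):
    p=proj(c,[.4227+off*np.cos(a),-.238+off*np.sin(a),.016]);print(p.round(0));cv2.circle(im,tuple(int(x) for x in p),2,(255,0,255),-1)
cv2.imwrite("pics/w3.png",im)
```

```text
{'time_s': 18.55, 'tool_pos': [0.418, -0.24, 0.299], 'tool_rot': [-179.583, 0.162, 35.999], 'force': [-1.311, 0.104, -0.451], 'grip_width': 0.044, 'grasp_force': 0.0, 'qpos': [51.306, 4.133, -25.356, 112.983, 1.914, 63.737, -28.855]}
p [0.4195, -0.2404, 0.024] shift [0.0012, 0.0023, 0.1112] turn z -0.0
[261. 209.]
[261. 185.]
[261. 159.]
```

View pics/w3.png

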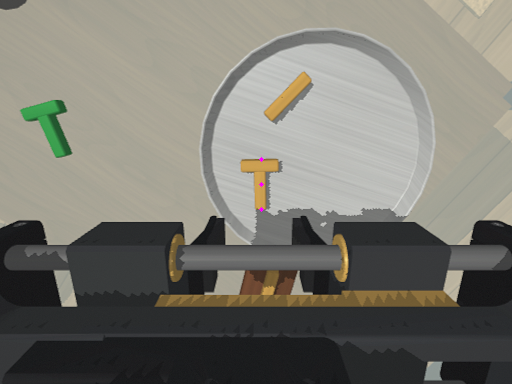

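The marks (261,159–209) lie on the tray T pin. I'll grip it.

{"fn": "send_rows", "kwargs": {
  "xyz": [
    [0.0012,0.001,0.03],
    [0,0,0.03],
    [0,0,0.03],
    [0,0,0.021],
    [0,0,0],
    [0,0,0],
    [0,0,0],
    [0,0,0],
    [0,0,0],
    [0,0,0],
    [0,0,0],
    [0,0,0],
    [0,0,0],
    [0,0,-0.03],
    [0,0,-0.03],
    [0,0,-0.03],
    [0,0,-0.03]
  ],
  "rotation": [
    [0,0,0],
    [0,0,0],
    [0,0,0],
    [0,0,0],
    [0,0,0],
    [0,0,0],
    [0,0,0],
    [0,0,0],
    [0,0,0],
    [0,0,0],
    [0,0,0],
    [0,0,0],
    [0,0,0],
    [0,0,0],
    [0,0,0],
    [0,0,0],
    [0,0,0]
  ],
  "jaw": [0.5,0.5,0.5,0.5,0.5,0,0,0,0,0,0,0,0,0,0,0,0],
  "newtons": 30
}}

```text
time_s: 20.3
tool_pos: [0.421, -0.2406, 0.3122]
tool_rot: [-180.0, 0.0, 36.0]
force: [1.0, -0.8, -1.6]
grip_width: 0.0115
grasp_force: 30.0
```

Run:
```python
from h import *
obs()
go([*bx(-.04,.0),.14],0)
```

```text
{'time_s': 20.3, 'tool_pos': [0.421, -0.241, 0.312], 'tool_rot': [-179.988, 0.012, 35.977], 'force': [0.956, -0.756, -1.59], 'grip_width': 0.012, 'grasp_force': 29.961, 'qpos': [51.617, 3.532, -25.657, 111.895, 1.693, 64.945, -28.738]}
p [0.4158, 0.2763, 0.14] shift [0.2995, -0.4214, 0.0087] turn z 0.628
```

{"fn": "send_rows", "kwargs": {
  "xyz": [
    [0.0279,-0.0254,0],
    [0.0279,-0.0254,0],
    [0.0279,-0.0254,0],
    [0.0279,-0.0254,0],
    [0.0279,-0.0254,0],
    [0.0279,-0.0254,0],
    [0.0279,-0.0254,0],
    [0.0149,-0.0348,0],
    [0.0149,-0.0348,0],
    [0.0149,-0.0348,0],
    [0.0149,-0.0348,0],
    [0.0149,-0.0348,0],
    [0.0149,-0.0348,0],
    [0.0149,-0.0348,0],
    [0,0,0],
    [0,0,0],
    [0,0,0],
    [0,0,0],
    [0,0,0],
    [0,0,0]
  ],
  "rotation": [
    [0,0,0],
    [0,0,0],
    [0,0,0],
    [0,0,0],
    [0,0,0],
    [0,0,0],
    [0,0,0],
    [0,0,0],
    [0,0,0],
    [0,0,0],
    [0,0,0],
    [0,0,0],
    [0,0,0],
    [0,0,0],
    [0,0,0.1256],
    [0,0,0.1256],
    [0,0,0.1256],
    [0,0,0.1256],
    [0,0,0.1256],
    [0,0,0]
  ],
  "jaw": [0,0,0,0,0,0,0,0,0,0,0,0,0,0,0,0,0,0,0,0]
}}

```text
time_s: 22.3
tool_pos: [0.4161, 0.2762, 0.311]
tool_rot: [180.0, 0.0, -0.0]
force: [-0.5, -0.1, -0.9]
grip_width: 0.0118
grasp_force: 30.0
```

Run:
```python
from h import *
obs()
go([*bx(-.04,.0),.032],0)
```

```text
{'time_s': 22.3, 'tool_pos': [0.416, 0.276, 0.311], 'tool_rot': [179.98, 0.014, -0.028], 'force': [-0.475, -0.066, -0.95], 'grip_width': 0.012, 'grasp_force': 29.963, 'qpos': [11.371, 8.372, -50.889, 109.468, 7.143, 65.421, -132.231]}
p [0.4158, 0.2763, 0.032] shift [-0.0003, -0.0002, 0.1155] turn z -0.0
```

{"fn": "send_rows", "kwargs": {
  "xyz": [
    [0,0,0.03],
    [0,0,0.03],
    [0,0,0.03],
    [0,0,0.025],
    [0,0,0],
    [0,0,0],
    [0,0,0],
    [0,0,0],
    [0,0,0],
    [0,0,0],
    [0,0,-0.02],
    [0,0,-0.03],
    [0,0,-0.03],
    [0,0,-0.03],
    [0,0,-0.03],
    [0,0,-0.03]
  ],
  "rotation": [
    [0,0,0],
    [0,0,0],
    [0,0,0],
    [0,0,0],
    [0,0,0],
    [0,0,0],
    [0,0,0],
    [0,0,0],
    [0,0,0],
    [0,0,0],
    [0,0,0],
    [0,0,0],
    [0,0,0],
    [0,0,0],
    [0,0,0],
    [0,0,0]
  ],
  "jaw": [0,0,0,0,0,0.3,0.3,0.3,0.3,0.3,0.3,0.3,0.3,0.3,0.3,0.3]
}}

```text
time_s: 23.9
tool_pos: [0.4159, 0.2763, 0.3677]
tool_rot: [180.0, -0.0, 0.0]
force: [0.7, -0.5, 0.5]
grip_width: 0.0259
grasp_force: 0.0
```

```bash
cat > m.py <<'E'
from h import *
def guide(c,H):
    h,s,v=H[...,0],H[...,1],H[...,2]
    white=(s<40)&(v>170);white[:,310:]=0;white[:170]=0
    for q in blobs(c,white,0.024,60):print("guide",q)
    dark=(v<75);dark[:,240:]=0;dark[:150]=0;dark[:,:150]=0
    for q in blobs(c,dark,0.034,30):print("dark(z34)",q)
E
python3 - <<'E'
from m import *
obs();c,H=grab("scene");guide(c,H)
go([.632,-.062,.16],14.4)
E
```

```text
{'time_s': 23.9, 'tool_pos': [0.416, 0.276, 0.368], 'tool_rot': [179.978, -0.03, 0.015], 'force': [0.737, -0.512, 0.458], 'grip_width': 0.026, 'grasp_force': 0.0, 'qpos': [13.67, 4.536, -51.921, 105.518, 3.797, 71.709, -129.341]}
guide ([240.2, 265.3], 362, [0.6319000124931335, -0.062199998646974564], [0.6323, -0.0623], [0.079, 0.035], 14.4)
dark(z34) ([206.8, 197.5], 188, [0.4406999945640564, 0.04769999906420708], [0.4419, 0.0474], [0.041, 0.057], 47.5)
dark(z34) ([215.2, 244.4], 253, [0.5468000173568726, -0.05460000038146973], [0.5465, -0.0545], [0.032, 0.065], 74.1)
p [0.632, -0.062, 0.16] shift [0.2144, 0.3399, 0.0499] turn z -0.251
```

{"fn": "send_rows", "kwargs": {
  "xyz": [
    [0,0.034,0],
    [0,0.034,0],
    [0,0.034,0],
    [0.016,0.034,0],
    [0.016,0.034,0],
    [0.016,0.034,0],
    [0.016,0.034,0],
    [0.016,0.034,0],
    [0.016,0.034,0],
    [0.016,0.034,0],
    [0.034,0,0],
    [0.034,0,0],
    [0.034,0,0],
    [0,0,0],
    [0,0,0],
    [0,0,0.025],
    [0,0,0.025],
    [0,0,0]
  ],
  "rotation": [
    [0,0,0],
    [0,0,0],
    [0,0,0],
    [0,0,0],
    [0,0,0],
    [0,0,0],
    [0,0,0],
    [0,0,0],
    [0,0,0],
    [0,0,0],
    [0,0,0],
    [0,0,0],
    [0,0,0],
    [0,0,-0.125],
    [0,0,-0.126],
    [0,0,0],
    [0,0,0],
    [0,0,0]
  ],
  "jaw": [0.7,0.7,0.7,0.7,0.7,0.7,0.7,0.7,0.7,0.7,0.7,0.7,0.7,0.7,0.7,0.7,0.7,0.7]
}}

```text
time_s: 25.75
tool_pos: [0.6287, -0.064, 0.3124]
tool_rot: [-179.9, 0.4, 14.4]
force: [-0.0, -0.3, -1.1]
grip_width: 0.0614
grasp_force: 0.0
```

Run:
```python
from m import *
obs();go([.632,-.062,.022],14.4)
c,H=grab("wrist");im=c["image"].copy()
a=np.radians(14.4)
for x in(-.04,.04):
  for y in(-.018,.018):
    p=proj(c,[.632+x*np.cos(a)-y*np.sin(a),-.062+x*np.sin(a)+y*np.cos(a),.024]);cv2.circle(im,tuple(int(x) for x in p),3,(255,0,255),-1)
cv2.imwrite("pics/w4.png",im)
```

```text
{'time_s': 25.75, 'tool_pos': [0.629, -0.064, 0.312], 'tool_rot': [-179.857, 0.38, 14.379], 'force': [-0.034, -0.267, -1.129], 'grip_width': 0.061, 'grasp_force': 0.0, 'qpos': [29.828, 23.097, -33.404, 91.286, 13.227, 70.029, -81.714]}
p [0.632, -0.062, 0.022] shift [0.0046, -0.0008, 0.1269] turn z -0.0
```

View pics/w4.png

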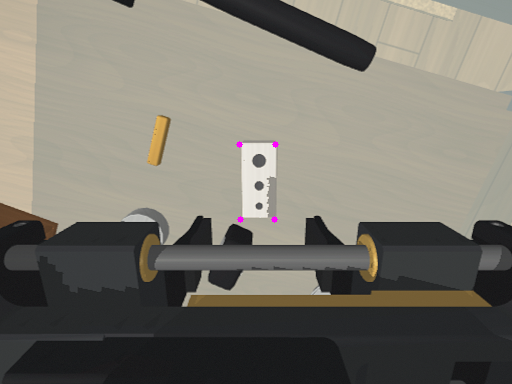

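The guide corners match the marks. I'll grip it and lift.

{"fn": "send_rows", "kwargs": {
  "xyz": [
    [0.003,0,0.03],
    [0,0,0.03],
    [0,0,0.03],
    [0,0,0.03],
    [0,0,0.007],
    [0,0,0],
    [0,0,0],
    [0,0,0],
    [0,0,0],
    [0,0,0],
    [0,0,0],
    [0,0,0],
    [0,0,0],
    [0,0,0],
    [0,0,-0.03],
    [0,0,-0.03],
    [0,0,-0.03],
    [0,0,-0.03]
  ],
  "rotation": [
    [0,0,0],
    [0,0,0],
    [0,0,0],
    [0,0,0],
    [0,0,0],
    [0,0,0],
    [0,0,0],
    [0,0,0],
    [0,0,0],
    [0,0,0],
    [0,0,0],
    [0,0,0],
    [0,0,0],
    [0,0,0],
    [0,0,0],
    [0,0,0],
    [0,0,0],
    [0,0,0]
  ],
  "jaw": [0.7,0.7,0.7,0.7,0.7,0.7,0,0,0,0,0,0,0,0,0,0,0,0],
  "newtons": 35
}}

```text
time_s: 27.6
tool_pos: [0.6327, -0.063, 0.3097]
tool_rot: [-180.0, 0.1, 14.4]
force: [0.4, 0.0, -2.4]
grip_width: 0.0357
grasp_force: 35.0
```

Run:
```python
from m import *
obs();go([.45,.08,.14]);go([*bx(0,-.055),.14],-8.4)
```

```text
{'time_s': 27.6, 'tool_pos': [0.633, -0.063, 0.31], 'tool_rot': [-179.972, 0.075, 14.381], 'force': [0.372, 0.041, -2.4], 'grip_width': 0.036, 'grasp_force': 35.0, 'qpos': [29.608, 23.586, -33.43, 91.024, 13.593, 69.575, -82.025]}
p [0.45, 0.08, 0.14] shift [-0.1414, -0.1839, 0.0065] turn z 0.0
p [0.4474, 0.2161, 0.14] shift [-0.1102, -0.3164, 0.0065] turn z 0.398
```

{"fn": "send_rows", "kwargs": {
  "xyz": [
    [-0.0236,-0.0306,0],
    [-0.0236,-0.0306,0],
    [-0.0236,-0.0306,0],
    [-0.0236,-0.0306,0],
    [-0.0236,-0.0306,0],
    [-0.0236,-0.0306,0],
    [0.0078,-0.0331,0],
    [0.0078,-0.0331,0],
    [0.0078,-0.0331,0],
    [0.0078,-0.0331,0],
    [0,0,0],
    [0,0,0],
    [0,0,0],
    [0,0,0]
  ],
  "rotation": [
    [0,0,0],
    [0,0,0],
    [0,0,0],
    [0,0,0],
    [0,0,0],
    [0,0,0],
    [0,0,0],
    [0,0,0],
    [0,0,0],
    [0,0,0],
    [0,0,0.1327],
    [0,0,0.1327],
    [0,0,0.1327],
    [0,0,0]
  ],
  "jaw": [0,0,0,0,0,0,0,0,0,0,0,0,0,0]
}}

```text
time_s: 29.0
tool_pos: [0.4473, 0.2157, 0.3088]
tool_rot: [180.0, 0.0, -8.4]
force: [0.6, -0.6, -1.6]
grip_width: 0.0359
grasp_force: 35.0
```

Run:
```python
from m import *
obs();go([*bx(0,-.055),.034],-8.4)
```

```text
{'time_s': 29.0, 'tool_pos': [0.447, 0.216, 0.309], 'tool_rot': [179.961, 0.049, -8.437], 'force': [0.587, -0.63, -1.554], 'grip_width': 0.036, 'grasp_force': 35.001, 'qpos': [15.736, 7.456, -46.927, 110.041, 6.0, 65.036, -131.931]}
p [0.4474, 0.2161, 0.034] shift [0.0001, -0.0005, 0.1113] turn z -0.001
```

{"fn": "send_rows", "kwargs": {
  "xyz": [
    [0,0,0.03],
    [0,0,0.03],
    [0,0,0.03],
    [0,0,0.015],
    [0,0,0],
    [0,0,0],
    [0,0,0],
    [0,0,0],
    [0,0,-0.02],
    [0,0,-0.03],
    [0,0,-0.03],
    [0,0,-0.03],
    [0,0,-0.03],
    [0,0,-0.03]
  ],
  "rotation": [
    [0,0,0],
    [0,0,0],
    [0,0,0],
    [0,0,0],
    [0,0,0],
    [0,0,0],
    [0,0,0],
    [0,0,0],
    [0,0,0],
    [0,0,0],
    [0,0,0],
    [0,0,0],
    [0,0,0],
    [0,0,0]
  ],
  "jaw": [0,0,0,0,0,0.5,0.5,0.5,0.5,0.5,0.5,0.5,0.5,0.5]
}}

```text
time_s: 30.4
tool_pos: [0.4475, 0.216, 0.3766]
tool_rot: [-180.0, -0.1, -8.4]
force: [1.1, -0.1, -0.3]
grip_width: 0.0433
grasp_force: 0.0
```

Run:
```python
from m import *
obs();c,H=grab("scene");guide(c,H);go([.44,.05,.16],0)
c,H=grab("wrist");cv2.imwrite("pics/w5.png",c["image"]);print(proj(c,[.4375,.0535,.034]))
```

```text
{'time_s': 30.4, 'tool_pos': [0.447, 0.216, 0.377], 'tool_rot': [-179.993, -0.129, -8.408], 'force': [1.05, -0.102, -0.333], 'grip_width': 0.043, 'grasp_force': 0.0, 'qpos': [17.846, 3.112, -47.612, 105.27, 2.487, 72.54, -128.874]}
dark(z34) ([207.7, 197.7], 220, [0.4431999921798706, 0.04839999973773956], [0.4427, 0.0491], [0.042, 0.056], 52.5)
dark(z34) ([215.3, 244.5], 246, [0.5468999743461609, -0.05460000038146973], [0.5467, -0.0543], [0.032, 0.065], 75.7)
p [0.44, 0.05, 0.16] shift [0.0152, 0.1668, 0.0577] turn z -0.147
[391.83897525 168.63450344]
```

View pics/w5.png

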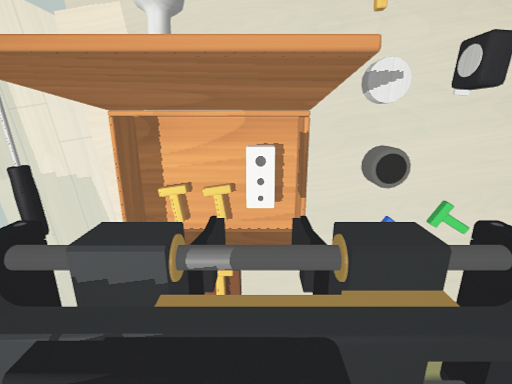

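Both T pins and the guide lie in the box (172,190), (217,190) and (261,177). The pot inset is at (391,168), as projected. I'll go to the pot.

{"fn": "send_rows", "kwargs": {
  "xyz": [
    [0.0024,0.0327,0],
    [0.0024,0.0327,0],
    [0.0024,0.0327,0],
    [0.0024,0.0327,0],
    [0.0024,0.0327,0],
    [0,0,0.028],
    [0,0,0.028],
    [0,0,0],
    [0,0,0]
  ],
  "rotation": [
    [0,0,0],
    [0,0,0],
    [0,0,0],
    [0,0,0],
    [0,0,0],
    [0,0,0],
    [0,0,0],
    [0,0,0],
    [0,0,0]
  ],
  "jaw": [0.9,0.9,0.9,0.9,0.9,0.9,0.9,0.9,0.9]
}}

```text
time_s: 31.4
tool_pos: [0.4355, 0.0525, 0.3186]
tool_rot: [180.0, 0.0, -8.4]
force: [-0.0, -0.4, 0.4]
grip_width: 0.0781
grasp_force: 0.0
```

Run:
```python
from m import *
obs()
c,H=grab("wrist");v=H[...,2];m=(v<75);m[225:]=0
for q in blobs(c,m,.034,60):print(q)
go([.4375,.0535,.026])
im=c["image"].copy();p=proj(c,[.4375,.0535,.034]);cv2.circle(im,tuple(int(x) for x in p),3,(255,0,255),-1);cv2.imwrite("pics/w6.png",im[60:260,120:400])
```

```text
{'time_s': 31.4, 'tool_pos': [0.435, 0.052, 0.319], 'tool_rot': [179.996, 0.026, -8.397], 'force': [-0.038, -0.398, 0.417], 'grip_width': 0.078, 'grasp_force': 0.0, 'qpos': [28.493, -2.98, -37.394, 116.772, -1.991, 65.635, -106.438]}
([359.3, 53.8], 2745, [0.5467000007629395, -0.054999999701976776], [0.5465, -0.0525], [0.04, 0.061], 78.1)
([255.9, 187.3], 1021, [0.43810001015663147, 0.05460000038146973], [0.4382, 0.0545], [0.037, 0.036], 81.6)
([188.0, 220.8], 131, [0.4124000072479248, 0.13089999556541443], [0.4134, 0.1314], [0.02, 0.009], 81.6)
([328.5, 220.8], 133, [0.39089998602867126, -0.015599999576807022], [0.3916, -0.0169], [0.021, 0.009], 81.6)
([26.6, 222.4], 121, [0.43549999594688416, 0.29980000853538513], [0.4361, 0.3012], [0.033, 0.005], 81.6)
([489.6, 222.6], 112, [0.36410000920295715, -0.18369999527931213], [0.364, -0.1851], [0.033, 0.003], 81.6)
([91.5, 223.0], 250, [0.42480000853538513, 0.2321999967098236], [0.4249, 0.2329], [0.089, 0.002], 81.6)
([425.0, 223.0], 249, [0.3734999895095825, -0.11630000174045563], [0.3734, -0.117], [0.09, 0.002], 81.6)
p [0.4375, 0.0535, 0.026] shift [0.0012, -0.0011, 0.1299] turn z 0.0
```

View pics/w6.png

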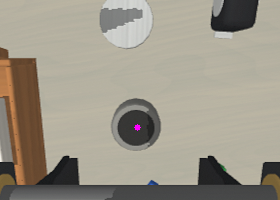

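The pot is centred under the jaws at crop (137,127). I'll grip it.

{"fn": "send_rows", "kwargs": {
  "xyz": [
    [0.002,-0.002,0.03],
    [0,0,0.03],
    [0,0,0.03],
    [0,0,0.03],
    [0,0,0.009],
    [0,0,0],
    [0,0,0],
    [0,0,0],
    [0,0,0],
    [0,0,0],
    [0,0,0],
    [0,0,0],
    [0,0,0],
    [0,0,0],
    [0,0,-0.03],
    [0,0,-0.03],
    [0,0,-0.03],
    [0,0,-0.03]
  ],
  "rotation": [
    [0,0,0],
    [0,0,0],
    [0,0,0],
    [0,0,0],
    [0,0,0],
    [0,0,0],
    [0,0,0],
    [0,0,0],
    [0,0,0],
    [0,0,0],
    [0,0,0],
    [0,0,0],
    [0,0,0],
    [0,0,0],
    [0,0,0],
    [0,0,0],
    [0,0,0],
    [0,0,0]
  ],
  "jaw": [0.9,0.9,0.9,0.9,0.9,0.9,0.4,0.4,0.4,0.4,0.4,0.4,0.4,0.4,0.4,0.4,0.4,0.4],
  "newtons": 20
}}

```text
time_s: 33.25
tool_pos: [0.4374, 0.0539, 0.3102]
tool_rot: [180.0, 0.0, -8.4]
force: [0.0, 0.0, -0.5]
grip_width: 0.0514
grasp_force: 20.0
```

Run:
```python
from m import *
obs();go([*bx(.042,.045),.14],-8.4)
```

```text
{'time_s': 33.25, 'tool_pos': [0.437, 0.054, 0.31], 'tool_rot': [179.988, 0.032, -8.43], 'force': [0.031, 0.014, -0.492], 'grip_width': 0.051, 'grasp_force': 20.0, 'qpos': [29.127, -2.043, -38.47, 117.06, -1.405, 64.58, -107.151]}
p [0.5035, 0.3089, 0.14] shift [0.028, -0.2619, 0.0067] turn z -0.001
```

{"fn": "send_rows", "kwargs": {
  "xyz": [
    [0,-0.0327,0],
    [0,-0.0327,0],
    [0,-0.0327,0],
    [0,-0.0327,0],
    [0,-0.0327,0],
    [0,-0.0327,0],
    [0.012,-0.0327,0],
    [0.012,-0.0327,0],
    [0,0,0],
    [0,0,0]
  ],
  "rotation": [
    [0,0,0],
    [0,0,0],
    [0,0,0],
    [0,0,0],
    [0,0,0],
    [0,0,0],
    [0,0,0],
    [0,0,0],
    [0,0,0],
    [0,0,0]
  ],
  "jaw": [0.4,0.4,0.4,0.4,0.4,0.4,0.4,0.4,0.4,0.4]
}}

```text
time_s: 34.25
tool_pos: [0.4996, 0.3095, 0.3084]
tool_rot: [180.0, 0.1, -8.4]
force: [0.1, -0.5, -0.7]
grip_width: 0.0515
grasp_force: 20.0
```

Run:
```python
from m import *
obs();go([*bx(.038,.045),.036],-8.4)
```

```text
{'time_s': 34.25, 'tool_pos': [0.5, 0.309, 0.308], 'tool_rot': [179.961, 0.132, -8.356], 'force': [0.131, -0.504, -0.657], 'grip_width': 0.052, 'grasp_force': 20.0, 'qpos': [5.141, 21.134, -47.71, 97.784, 16.568, 68.595, -145.163]}
p [0.4996, 0.3095, 0.036] shift [0.0003, -0.0, 0.1089] turn z 0.001
```

{"fn": "send_rows", "kwargs": {
  "xyz": [
    [-0.008,0,0],
    [0,0,0.03],
    [0,0,0.03],
    [0,0,0.03],
    [0,0,0.018],
    [0,0,0],
    [0,0,0],
    [0,0,0],
    [0,0,0],
    [0,0,-0.02],
    [0,0,-0.03],
    [0,0,-0.03],
    [0,0,-0.03],
    [0,0,-0.03],
    [0,0,-0.03],
    [0,0,-0.03]
  ],
  "rotation": [
    [0,0,-0.06],
    [0,0,0],
    [0,0,0],
    [0,0,0],
    [0,0,0],
    [0,0,0],
    [0,0,0],
    [0,0,0],
    [0,0,0],
    [0,0,0],
    [0,0,0],
    [0,0,0],
    [0,0,0],
    [0,0,0],
    [0,0,0],
    [0,0,0]
  ],
  "jaw": [0.4,0.4,0.4,0.4,0.4,0.4,0.72,0.72,0.72,0.72,0.72,0.72,0.72,0.72,0.72,0.72]
}}

```text
time_s: 35.85
tool_pos: [0.4917, 0.3106, 0.4037]
tool_rot: [-180.0, -0.1, -5.0]
force: [1.7, -0.7, 0.3]
grip_width: 0.0625
grasp_force: 0.0
```

Run:
```python
from m import *
obs();c,H=grab("wrist");cv2.imwrite("pics/w7.png",c["image"])
hg=bx(.085,0);e=np.array([np.cos(np.radians(8.4)),-np.sin(np.radians(8.4))])
k=[*(hg+.061*e),.193];print(proj(c,k));go([k[0],k[1],.30],-8.4);go(k,-8.4)
```

```text
{'time_s': 35.85, 'tool_pos': [0.492, 0.311, 0.404], 'tool_rot': [-179.97, -0.108, -4.975], 'force': [1.676, -0.653, 0.27], 'grip_width': 0.063, 'grasp_force': 0.0, 'qpos': [7.622, 15.978, -50.47, 91.963, 12.6, 77.9, -139.372]}
[339.12643755  52.2531744 ]
p [0.5998, 0.2492, 0.3] shift [0.1128, 0.0528, -0.0537] turn z 0.06
p [0.5998, 0.2492, 0.193] shift [0.1119, 0.0533, 0.0533] turn z 0.06
```

View pics/w7.png

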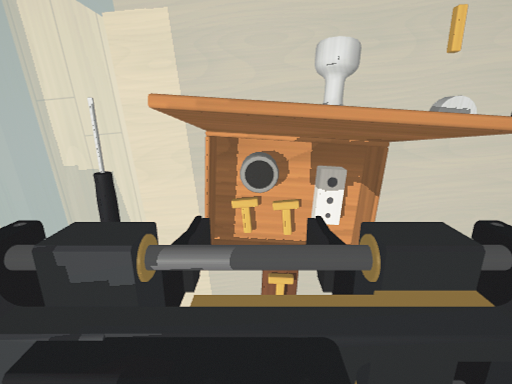

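The pot, both T pins and the guide are in the box at (260,173), (245,205), (286,207) and (329,195). The knob is at (338,55), as projected. I'll go to the knob from above.

{"fn": "send_rows", "kwargs": {
  "xyz": [
    [0,0,-0.03],
    [0,0,-0.024],
    [0,0,0],
    [0.028,0.0132,0],
    [0.028,0.0132,0],
    [0.028,0.0132,0],
    [0.028,0.0132,0],
    [0,0,0],
    [0,0,0.03],
    [0,0,0.03],
    [0,0,0]
  ],
  "rotation": [
    [0,0,0],
    [0,0,0],
    [0,0,0],
    [0,0,0],
    [0,0,0],
    [0,0,0],
    [0,0,0],
    [0,0,0.06],
    [0,0,0],
    [0,0,0],
    [0,0,0]
  ],
  "jaw": [1,1,1,1,1,1,1,1,1,1,1]
}}

```text
time_s: 37.0
tool_pos: [0.598, 0.2469, 0.3906]
tool_rot: [179.7, 0.4, -8.4]
force: [-0.4, -1.1, -0.6]
grip_width: 0.087
grasp_force: 0.0
```

Run:
```python
from m import *
obs()
hg=bx(.085,0);e=np.array([np.cos(np.radians(8.4)),-np.sin(np.radians(8.4))])
go([*(hg+.061*e),.193],-8.4)
r=.14646;a0=np.arctan2(.043,.14);th=np.linspace(1.7,0,27)
X=-r*np.cos(th+a0);Z=r*np.sin(th+a0)
print([[round(float(a),4),0,round(float(-b),4)] for a,b in zip(np.diff(X),np.diff(Z))])
```

```text
{'time_s': 37.0, 'tool_pos': [0.598, 0.247, 0.391], 'tool_rot': [179.75, 0.386, -8.424], 'force': [-0.386, -1.072, -0.633], 'grip_width': 0.087, 'grasp_force': 0.0, 'qpos': [9.3, 24.721, -45.656, 83.251, 17.612, 79.874, -135.364]}
p [0.5998, 0.2492, 0.193] shift [0.0017, -0.0026, 0.0341] turn z -0.0
[[-0.0088, 0, -0.0037], [-0.0091, 0, -0.0031], [-0.0092, 0, -0.0025], [-0.0094, 0, -0.0019], [-0.0095, 0, -0.0013], [-0.0096, 0, -0.0006], [-0.0096, 0, -0.0], [-0.0096, 0, 0.0006], [-0.0095, 0, 0.0012], [-0.0094, 0, 0.0018], [-0.0093, 0, 0.0025], [-0.0091, 0, 0.0031], [-0.0089, 0, 0.0036], [-0.0086, 0, 0.0042], [-0.0083, 0, 0.0048], [-0.008, 0, 0.0053], [-0.0076, 0, 0.0058], [-0.0072, 0, 0.0063], [-0.0068, 0, 0.0067], [-0.0063, 0, 0.0072], [-0.0059, 0, 0.0076], [-0.0053, 0, 0.0079], [-0.0048, 0, 0.0083], [-0.0043, 0, 0.0086], [-0.0037, 0, 0.0088], [-0.0031, 0, 0.0091]]
```

{"fn": "send_rows", "kwargs": {
  "xyz": [
    [0.001,-0.002,0.017],
    [0,0,0.017],
    [0,0,0],
    [0,0,0],
    [0,0,0],
    [0,0,0],
    [0,0,0],
    [0,0,0],
    [0,0,0],
    [0,0,0],
    [0,0,0],
    [0,0,0],
    [0,0,0],
    [0,0,0]
  ],
  "rotation": [
    [0,0,0],
    [0,0,0],
    [0,0,0],
    [0,0,0],
    [0,0,0],
    [0,0,0],
    [0,0,0],
    [0,0,0],
    [0,0,0],
    [0,0,0],
    [0,0,0],
    [0,0,0],
    [0,0,0],
    [0,0,0]
  ],
  "jaw": [1,1,1,0,0,0,0,0,0,0,0,0,0,0],
  "newtons": 20
}}

```text
time_s: 38.4
tool_pos: [0.6002, 0.2501, 0.3613]
tool_rot: [-180.0, -0.0, -8.4]
force: [0.2, 0.7, -0.7]
grip_width: 0.0271
grasp_force: 20.0
```

```bash
python3 -c "
from m import *
obs()"
```

```text
{'time_s': 38.4, 'tool_pos': [0.6, 0.25, 0.361], 'tool_rot': [-179.968, -0.003, -8.418], 'force': [0.154, 0.697, -0.715], 'grip_width': 0.027, 'grasp_force': 20.0, 'qpos': [8.892, 25.975, -45.251, 85.185, 18.628, 76.573, -136.199]}
```

{"fn": "send_rows", "kwargs": {
  "xyz": [
    [-0.0088,0,-0.0017],
    [-0.0091,0,-0.0021],
    [-0.0092,0,-0.0015],
    [-0.0094,0,-0.0019],
    [-0.0095,0,-0.0013],
    [-0.0096,0,-0.0006],
    [-0.0096,0,0],
    [-0.0096,0,0.0006],
    [-0.0095,0,0.0012],
    [-0.0094,0,0.0018],
    [-0.0093,0,0.0025],
    [-0.0091,0,0.0031],
    [-0.0089,0,0.0036]
  ],
  "rotation": [
    [0,0,0],
    [0,0,0],
    [0,0,0],
    [0,0,0],
    [0,0,0],
    [0,0,0],
    [0,0,0],
    [0,0,0],
    [0,0,0],
    [0,0,0],
    [0,0,0],
    [0,0,0],
    [0,0,0]
  ],
  "jaw": [0,0,0,0,0,0,0,0,0,0,0,0,0]
}}

```text
time_s: 39.7
tool_pos: [0.4794, 0.2683, 0.3593]
tool_rot: [180.0, -0.0, -8.4]
force: [-3.1, -0.6, 6.9]
grip_width: 0.0273
grasp_force: 20.0
```

{"fn": "send_rows", "kwargs": {
  "xyz": [
    [-0.0086,0,0.0042],
    [-0.0083,0,0.0048],
    [-0.008,0,0.0053],
    [-0.0076,0,0.0058],
    [-0.0072,0,0.0063],
    [-0.0068,0,0.0067],
    [-0.0063,0,0.0072],
    [-0.0059,0,0.0076],
    [-0.0053,0,0.0079],
    [-0.0048,0,0.0083],
    [-0.0043,0,0.0086],
    [-0.0037,0,0.0088],
    [0,0,0]
  ],
  "rotation": [
    [0,0,0],
    [0,0,0],
    [0,0,0],
    [0,0,0],
    [0,0,0],
    [0,0,0],
    [0,0,0],
    [0,0,0],
    [0,0,0],
    [0,0,0],
    [0,0,0],
    [0,0,0],
    [0,0,0]
  ],
  "jaw": [0,0,0,0,0,0,0,0,0,0,0,0,0]
}}

```text
time_s: 41.0
tool_pos: [0.4045, 0.279, 0.2749]
tool_rot: [-179.9, -0.0, -8.4]
force: [-1.4, 5.6, -0.1]
grip_width: 0.0266
grasp_force: 20.0
```

```bash
python3 -c "
from m import *
obs();go([.401,.2785,.103])"
```

```text
{'time_s': 41.0, 'tool_pos': [0.405, 0.279, 0.275], 'tool_rot': [-179.927, -0.016, -8.415], 'force': [-1.36, 5.606, -0.097], 'grip_width': 0.027, 'grasp_force': 20.0, 'qpos': [10.893, 10.333, -51.885, 112.655, 9.228, 61.174, -143.421]}
p [0.401, 0.2785, 0.103] shift [-0.0034, 0.001, 0.0084] turn z 0.0
```

Last few mm down, then release and rise.

{"fn": "send_rows", "kwargs": {
  "xyz": [
    [-0.0017,0,0.0042],
    [-0.0017,0,0.0042],
    [0,0,0.001],
    [0,0,0],
    [0,0,0],
    [0,0,0],
    [0,0,0],
    [0,0,0],
    [0,0,0],
    [0,0,0],
    [0,0,-0.02],
    [0,0,-0.03],
    [0,0,-0.03],
    [0,0,-0.03],
    [0,0,-0.03],
    [0,0,0],
    [0,0,0]
  ],
  "rotation": [
    [0,0,0],
    [0,0,0],
    [0,0,0],
    [0,0,0],
    [0,0,0],
    [0,0,0],
    [0,0,0],
    [0,0,0],
    [0,0,0],
    [0,0,0],
    [0,0,0],
    [0,0,0],
    [0,0,0],
    [0,0,0],
    [0,0,0],
    [0,0,0],
    [0,0,0]
  ],
  "jaw": [0,0,0,0,1,1,1,1,1,1,1,1,1,1,1,1,1]
}}

```text
time_s: 42.7
tool_pos: [0.4013, 0.2793, 0.407]
tool_rot: [180.0, -0.1, -8.4]
force: [-0.5, -0.5, -1.2]
grip_width: 0.0869
grasp_force: 0.0
```

Run:
```python
from m import *
obs();c,H=grab("wrist");w=c["image"]
k=bx(-.055,0);print(proj(c,[*k,.111]))
c,H=grab("scene")
cv2.imwrite("pics/end.png",np.vstack([w[:250],c["image"][90:320]]))
```

```text
{'time_s': 42.7, 'tool_pos': [0.401, 0.279, 0.407], 'tool_rot': [179.993, -0.071, -8.448], 'force': [-0.487, -0.47, -1.157], 'grip_width': 0.087, 'grasp_force': 0.0, 'qpos': [14.875, 0.535, -52.436, 103.631, 0.495, 75.999, -136.127]}
[259.19855123 187.25773992]
```

View pics/end.png

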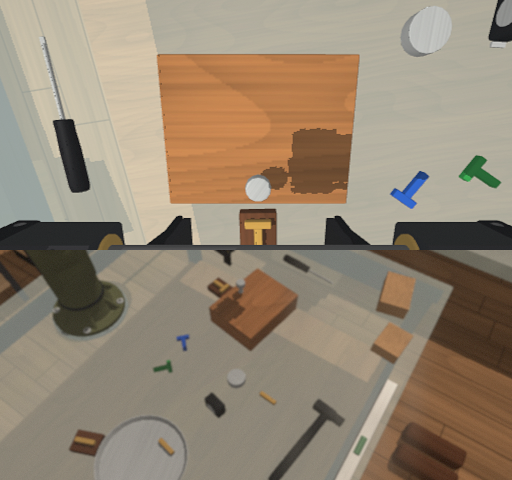

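The flap is shut: the knob is at (258,189) against the projected (259,187). The straight pins, tin, tape and hammer are all in place, and the robot touches nothing. Handing in.

```bash
python3 -c "
from cell import env
print(env.sign_off())"
```

```text
the job is handed in; nothing more can be done
None
```

I put both T pins, the drill guide and the bumper pot in the box, shut the flap fully, and handed the job in at about 43 s; the sign-off returned no verdict, but the last pictures show the flap shut and everything else in place.

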